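# Steel parallels out of the hinged case onto the setup plate

### The arm

A 7-joint arm with a two-finger parallel gripper is mounted at the origin on a cart in front of the work surface, level with it; the furniture and walls round the work are solid. World frame = base frame: x ahead of the robot, y to its left, z up, the work surface at z = 0. Lengths are in m, angles in rad, forces in N, time in s.
With the tool pointing down it reaches from about 0.35 to 0.9 m from the base axis. Payload 8.1 kg.
Tool frame: the origin (TCP) lies midway between the tips of the shut fingers; the grasp point (between the pads) lies 19 mm behind it; z points along the fingers, y is the direction in which the jaws open and shut (so a half turn about z gives the same grasp; the last joint's range is limited). The gripper opens to 92 mm and grips with 3 to 60 N. Pads are 19 mm wide; open, the fingers measure 130 mm over their backs; the gripper's body (75 mm by 190 mm) begins 47 mm behind the grasp point.
Start: joints at [1.022, 0.434, 0.025, 1.573, -0.012, 1.134, -0.075], TCP at [0.269, -0.564, 0.227] pointing down, gripper open.
Joint ranges: [-2.62, 2.62], [-0.44, 2.09], [-1.27, 1.32], [0.08, 2.57], [-1.32, 4.46], [0.12, 2], [-2.74, 2.74]. Speed limits (rad/s): [2.22, 2.22, 3.01, 3.01, 3.14, 3.14, 3.14].

### API

Orientations are given as a unit quaternion [w, x, y, z].
In Python, from rig import r, imaging gives the robot as it stands.
- The arm moves only by the shell command python3 -m handwheel 'ROWS' [OPENING] [FORCE]. ROWS is JSON, a list of rows, each a list of 2 entries, a list of its own where there are three numbers: the shift along the world's x, y, z in m, then the turn about the world's z in degrees. In form: [[[tx, ty, tz], twist], ...]. A call has 1 to 8 rows; each row shifts and turns the pose as measured when the row begins; what a row does not reach is not made up. A row lasts 1/10 s, in which the tool goes at most 50 mm and 8.59 degrees, less where a joint would pass 70% of its speed; a pose out of reach is approached as far as the arm can. A call with a gripper value outside its range is refused whole. OPENING is the opening, from 0 (shut) to 1 (fully open), set as the call begins (- or left out, the last holds). The fingers move at their own pace and stop on an object; FORCE is the grip in N (left out, the last holds). Time passes only in rows, so rows that do not move let the fingers close. It gives the time, the measured TCP pose, the force and the opening at its end, in the units of the state.
- r.read_state(): the state, without advancing time (a new reading comes with each control period).
- imaging.snapshot(name): name is "scene" or "top" or "wrist"; returns a dict with "color" (384x512x3 uint8, blue, green, red), "range_z" (384x512 float32, m along the optical axis (not along the pixel's ray), 0 where there is no reading), "K" (3x3 intrinsics, pixels), "view" (4x4, takes a point from world to camera coordinates); the wrist camera has in their place "tool_from_camera" (4x4, takes a point from camera to tool coordinates, whose origin is the TCP and whose axes are the flange's). Camera axes: x right, y down, z forward; pixel columns grow to the right and rows downward; lengths in m; the calibration is good to about 2 mm. A picture is of the moment at which its call begins: read the wrist's pose just before it.
- r.hand_in(): hands the job in, once; it reports no verdict.
Trained networks look in a picture, given as the dict that the camera call returned (one of the last four; its "shot" number tells which), for a name from the list of things; names that differ only in an ending like _2 or _b are one class to them, and where a whole thing is asked for, a point or a joint stands for the part that bears it (a point fixed in the world has none). Each returns a list of dicts, best first, with "p" (0 to 1); they miss things now and then, are a little off and sometimes report something else, mostly with a low value. They report only what shows in the picture. A call takes as long as a camera call.
- imaging.regions_of(picture, query): "mask" (384x512 bool, what is visible of it) and "centre" ([column, row] in pixels, amid what is visible of it).
The state is a dict: "time_s": time; "joints": joint angles; "dq": joint speeds; "joint_torque": joint torques, N m; "tcp_pos": TCP position; "tool_rot": TCP orientation; "wrist_force": force on the tool from outside, world axes, zero at the start; "torque": the same for the moment, N m; "opening": finger opening in m.
Only numpy, scipy, OpenCV 4.12 (cv2) and the standard library are available. Lean on these libraries where they do the work, as an engineer would, in place of code of your own. Each camera call takes 0.05 s, during which the arm holds its last target.

### The job

A bearing is to be pressed, and its two steel support blocks are still in the closed wooden case. Swing the case's lid over until it stays open by itself and let go of it; then lift both blocks out and set them down gently, lying flat on the dark setup plate, one squarely inside each scribed outline (either block in either outline). Leave the lid open and do not disturb the other things on the bench.

Things in the scene. Friction and masses are not known exactly. Their poses are not given: they have to be found in the camera images.
- case: fixed wooden case, outside 112 x 270 x 50 mm (x, y, z) without lid, walls and floor 8 mm thick, inside 96 x 254 x 42 mm. Origin: centre of its underside, on the bench. x axis from the front (robot side) to the hinges at the back, y along its length to the left. The two blocks lie on its floor, one toward each end, hidden while the lid is shut
- case_lid (a joint): lid angle: 0 = shut, grows as the front edge rises and swings back, 1.57 = upright, 2.5 = the stop, leaning far back. The lid is a wooden board 112 x 270 x 10 mm, 0.25 kg, underside 51 mm above the bench when shut. Free hinge, light damping: below about 1.45 rad it falls shut, from about 1.5 rad on it falls gently back onto the stop and stays
- lid_hinge (a point): middle of the hinge line, fixed to the case: 56 mm behind the case's centre (case +x), 51 mm above the bench. The hinge line runs along the case's y axis; axes as the case's
- lid_bar (a point): middle of the 10 mm round bar of the steel U handle on the lid near its front edge; moves with the lid. Bar along case y, 74 mm clear between the legs, 35 mm clear under it. Lid shut: 98 mm in front of and 50 mm above the hinge line, pinched from above, one finger before and one behind it. It can turn in the fingers, so they can stay upright all the way; at the end it is behind the lid
- block_1_centre (a point): centre of one plain dark steel block, 40 x 62 x 26 mm (its x, y, z), 0.34 to 0.67 kg. Its 62 mm side (y axis) lies along the case's x axis within 0.15 rad, so it is grasped across its 40 mm side, along the case's length; at least 45 mm is free on each side. It lies on the case floor, its centre 21 mm above the bench
- block_2_centre (a point): centre of the other steel block, the same in every way
- plate: fixed dark steel setup plate, 130 x 190 x 15 mm (x, y, z), with a 36 mm hole through its middle and two bright scribed rectangles on its top, one on either side of the hole. Origin: centre of its underside, on the bench; top 15 mm above the bench; its y axis points to the left rectangle
- outline_left (a point): centre of the left scribed rectangle, on the plate's top face, 44 mm from the plate's centre. The rectangle is 72 x 50 mm, its 72 mm side along the plate's x axis (also the point's x axis); a block inside it has its 62 mm side along the plate's x axis and its centre 13 mm above this point
- outline_right (a point): centre of the right scribed rectangle, same size and direction
- bearing: bystander: ball bearing lying flat, 65 mm wide, 18 mm high, origin at its underside
- scrub_brush: bystander: small red brush, 38 x 85 x 32 mm, origin at its underside
- oil_bottle: bystander: black bottle with a pointed spout, 64 mm wide, 203 mm high, origin at its underside
- wood_block: bystander: packing block of wood, 48 x 68 x 22 mm, origin at its underside
- grease_cartridge: bystander: upright tube, 54 mm wide, 218 mm high, origin at its underside

How it is judged:
On the way:
1. the lid stands open by itself, beyond its balance point and let go of, with both blocks still in the case (value of joint case_lid above 2.3 rad and velocity of joint case_lid between -0.1 and 0.1 rad/s and contact force between each of the fingers, the arm and case below 0.2 N and horizontal distance between each of block_1_centre, block_2_centre and case below 0.13 m), for 0.2 s.
At the end, for the whole second after the job is handed in: The lid rests open (joint above 2.3 rad, still), and both blocks lie flat on the setup plate, one in each outline: centre within 10 mm of the outline's centre, long side within 0.17 rad of the outline's, at rest (value of joint case_lid above 2.3 rad and velocity of joint case_lid between -0.1 and 0.1 rad/s and linear speed of each of block_1, block_2 below 0.02 m/s and angle between each of block_1_centre, block_2_centre's own z axis and vertical below 0.08 rad and z of block_1_centre in the frame of plate between 0.024 and 0.032 m and z of block_2_centre in the frame of plate between 0.024 and 0.032 m and ((horizontal distance between block_1_centre and outline_left below 0.01 m and angle between the y axis of each of block_1_centre, block_2_centre and the x axis of plate, either way round below 0.17 rad and horizontal distance between block_2_centre and outline_right below 0.01 m) or (horizontal distance between block_1_centre and outline_right below 0.01 m and angle between the y axis of each of block_1_centre, block_2_centre and the x axis of plate, either way round below 0.17 rad and horizontal distance between block_2_centre and outline_left below 0.01 m)) and distance of each of block_1_centre, block_2_centre from where it was at the start of the episode above 0.05 m); the robot touches nothing.
It fails at once if a bystander is shifted by more than 30 mm or tipped over (distance of any of scrub_brush, oil_bottle, wood_block, grease_cartridge from where it was at the start of the episode above 0.03 m or angle between any of scrub_brush, oil_bottle, wood_block, grease_cartridge's own z axis and vertical above 0.5 rad).
It fails at once if a block is dropped or banged on the plate (contact above 80 N) (contact force between any of block_1, block_2 and plate above 80 N).
It also fails if it takes over 72 s, if anything falls off the work surface, if the arm or the gripper's body presses on something with over 40 N, if the wrist force passes 120 N, or if a joint passes its speed limit or range.

## Working session

There is one attempt and no reset: what is moved stays moved. The work goes in short steps, Python scripts to look and compute and a shell command to move; the robot and the scene stay as the last step left them, time stands still between calls to the robot, and variables do not carry over. Pictures are saved under pics/ and viewed, and the job is handed in when it is done.

```bash
ls; mkdir -p pics
cat > h.py <<'E'
import numpy as np, cv2
from rig import r, imaging
def cloud(s,step=1):
    z=s["range_z"]; K=s["K"]; v,u=np.mgrid[0:384,0:512]
    P=np.stack([(u-K[0,2])*z/K[0,0],(v-K[1,2])*z/K[1,1],z,np.ones_like(z)],-1)
    T=np.linalg.inv(s["view"])
    return (P@T.T)[...,:3]
E
python3 - <<'E'
from h import *
for n in("scene","top"):
    s=imaging.snapshot(n); cv2.imwrite(f"pics/{n}0.png",s["color"]); np.savez(f"{n}0.npz",**{k:v for k,v in s.items() if k in("range_z","K","view","color")})
print(r.read_state())
E
```

```text
pics
{'time_s': 0.1, 'joints': array([ 1.02238279,  0.43515341,  0.02496714,  1.5740148 , -0.01161812,
        1.13399183, -0.07513098]), 'dq': array([ 0.00136632, -0.00094136, -0.00219582, -0.00218389, -0.00013306,
        0.00013408, -0.00165938]), 'joint_torque': array([ 3.15703510e-03, -6.69131112e+01,  9.88048576e-01, -3.15149581e+01,
       -6.05337135e-02,  3.73395940e-02,  3.48392155e-05]), 'tcp_pos': array([ 0.26925614, -0.56351384,  0.22601994]), 'tool_rot': array([-6.79252869e-04,  9.75270044e-01,  2.21015463e-01, -2.10584120e-04]), 'wrist_force': array([ 1.22682214, -0.70779645,  0.65815973]), 'torque': array([-0.03828101,  0.02823481, -0.03113909]), 'opening': 0.09187485576050737}
```

View pics/scene0.png

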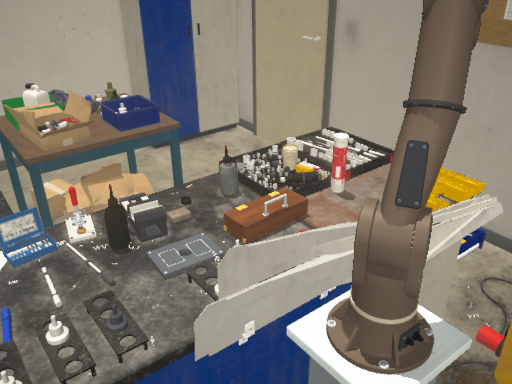

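View pics/top0.png

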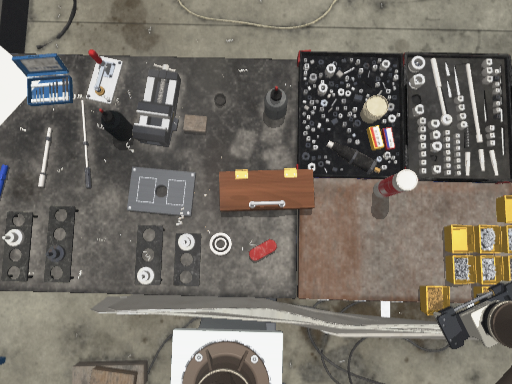

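The top picture shows the case with its shut lid at (266,190) and the handle bar at (266,203). The plate is at (161,190) with its hole at (160,191). The bearing is at (220,243), the brush at (263,250) and the cartridge at (400,183). The gripper is at the lower right.

Run:
```python
from h import *
d=np.load("top0.npz"); s={k:d[k] for k in d}; P=cloud(s)
big=cv2.resize(s["color"][150:275,110:330],None,fx=3.6,fy=3.6,interpolation=cv2.INTER_CUBIC); cv2.imwrite("pics/crop0.png",big)
def reg(m,n):
    p=P[m]; u=p[:,:2].astype(np.float32); rc=cv2.minAreaRect(u); print(n,m.sum(),np.median(p,0).round(4),[np.round(x,4) for x in rc])
s2=imaging.snapshot("top"); P=cloud(s2)
for n in("case","case_lid","lid_bar","plate","bearing","scrub_brush","oil_bottle","wood_block","grease_cartridge"):
    for q in imaging.regions_of(s2,n)[:2]:
        m=q["mask"]&(s2["range_z"]>0)
        print(round(q["p"],2),q["centre"]); reg(m,n)
# lid by height
x,y,z=P[...,0],P[...,1],P[...,2]
v,u=np.mgrid[0:384,0:512]
m=(u>212)&(u<320)&(v>160)&(v<220)&(z>.052)&(z<.068); reg(m,"lidtop")
m=(u>212)&(u<320)&(v>160)&(v<220)&(z>.085)&(z<.13); reg(m,"bar")
m=(u>122)&(u<202)&(v>160)&(v<220)&(z>.011)&(z<.022); reg(m,"plate")
```

```text
0.87 [264.7, 190.0]
case 3898 [ 0.557  -0.0999  0.0613] [array([ 0.5646, -0.1033]), array([0.1292, 0.2894]), np.float64(3.4866)]
0.83 [268.3, 189.3]
case_lid 3652 [ 0.5584 -0.1016  0.0615] [array([ 0.5621, -0.1023]), array([0.1224, 0.2705]), np.float64(1.5691)]
0.8 [268.9, 190.7]
lid_bar 3671 [ 0.5579 -0.1015  0.0615] [array([ 0.5621, -0.1022]), array([0.1217, 0.2698]), np.float64(1.8546)]
0.82 [157.4, 189.4]
plate 2727 [0.5508 0.2072 0.0153] [array([0.5515, 0.2083]), array([0.1915, 0.1305]), np.float64(86.0536)]
0.61 [266.2, 187.2]
plate 3721 [ 0.558  -0.1018  0.0614] [array([ 0.5649, -0.1035]), array([0.1245, 0.2873]), np.float64(3.1045)]
0.9 [217.3, 242.0]
bearing 288 [0.4008 0.0266 0.018 ] [array([0.4014, 0.0264]), array([0.0579, 0.0617]), np.float64(1.3072)]
0.7 [259.1, 248.1]
scrub_brush 346 [ 0.3873 -0.0949  0.0321] [array([ 0.3871, -0.0957]), array([0.0365, 0.0835]), np.float64(28.3809)]
0.69 [114.3, 124.9]
oil_bottle 700 [0.7235 0.3205 0.1131] [array([0.7421, 0.3543]), array([0.1613, 0.0645]), np.float64(66.3664)]
0.64 [155.9, 193.6]
oil_bottle 2710 [0.5495 0.2081 0.0153] [array([0.551 , 0.2101]), array([0.1951, 0.1317]), np.float64(85.9585)]
0.9 [194.7, 122.9]
wood_block 411 [0.7554 0.1148 0.022 ] [array([0.7603, 0.1172]), array([0.073 , 0.0568]), np.float64(85.7413)]
0.77 [396.0, 185.9]
grease_cartridge 819 [ 0.5679 -0.4318  0.2008] [array([ 0.5797, -0.4597]), array([0.0528, 0.0847]), np.float64(26.3416)]
0.29 [156.6, 193.0]
grease_cartridge 2665 [0.549  0.2078 0.0153] [array([0.5515, 0.2106]), array([0.1959, 0.13  ]), np.float64(86.1832)]
lidtop 3586 [ 0.5602 -0.1018  0.0613] [array([ 0.5603, -0.1023]), array([0.1165, 0.2704]), np.float64(2.5765)]
bar 120 [ 0.5161 -0.099   0.1056] [array([ 0.5166, -0.1045]), array([0.0098, 0.0933]), np.float64(3.2892)]
plate 2557 [0.5499 0.208  0.0155] [array([0.5459, 0.2085]), array([0.1912, 0.1417]), np.float64(86.0536)]
```

View pics/crop0.png

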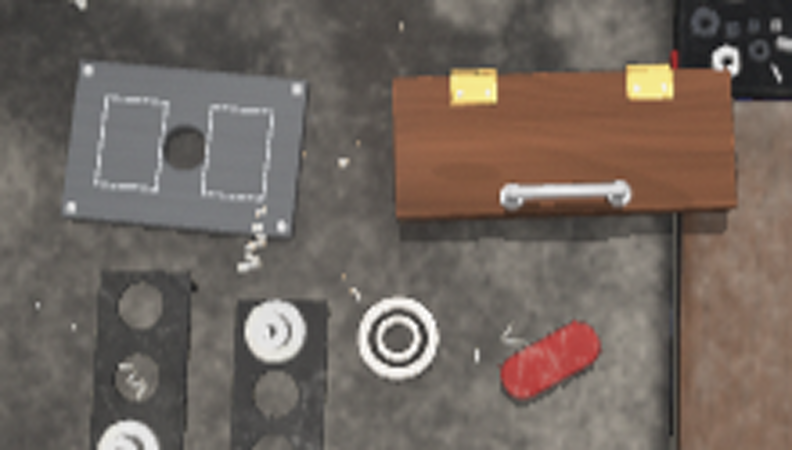

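Run:
```python
from h import *
d=np.load("top0.npz"); s={k:d[k] for k in d}; P=cloud(s)
for (u,v) in [(120,300),(200,310),(260,315),(320,320),(380,325),(430,330),(435,300),(385,310),(440,370),(460,240)]: print(u,v,P[v,u].round(3))
d=np.load("scene0.npz"); s={k:d[k] for k in d}; P=cloud(s)
for (u,v) in [(230,250),(300,240),(230,300),(350,232),(450,200),(470,190)]: print('sc',u,v,P[v,u].round(3))
```

```text
120 300 [0.242 0.289 0.085]
200 310 [0.237 0.059 0.176]
260 315 [ 0.224 -0.092  0.148]
320 320 [ 0.209 -0.25   0.111]
380 325 [ 0.194 -0.417  0.079]
430 330 [ 0.173 -0.573  0.025]
435 300 [ 0.257 -0.586  0.033]
385 310 [ 0.213 -0.47  -0.051]
440 370 [-0.201 -0.99  -0.894]
460 240 [ 0.427 -0.673  0.009]
sc 230 250 [0.239 0.253 0.212]
sc 300 240 [0.237 0.044 0.153]
sc 230 300 [0.215 0.275 0.096]
sc 350 232 [ 0.218 -0.123  0.12 ]
sc 450 200 [ 0.264 -0.702  0.001]
sc 470 190 [ 0.222 -0.745  0.044]
```

```bash
python3 -m handwheel '[[[0.01,0.02,0.04],6],[[0.015,0.03,0.03],6],[[0.02,0.035,0.01],6],[[0.02,0.04,0],6],[[0.02,0.04,0],6],[[0.02,0.04,0],6],[[0.02,0.04,0],6],[[0.02,0.04,0],6]]' 0.6 20
```

```text
time_s: 1.4
tcp_pos: [0.4129, -0.2745, 0.3099]
tool_rot: [0.003, 0.796, 0.606, -0.002]
wrist_force: [0.7, -0.8, -0.3]
opening: 0.0552
```

```bash
python3 -m handwheel '[[[0.02,0.038,-0.01],5],[[0.02,0.038,-0.015],5],[[0.02,0.036,-0.02],5],[[0.02,0.034,-0.025],3],[[0.018,0.02,-0.02],0],[[0.005,0.005,-0.01],0],[[0,0,0],0],[[0,0,0],0]]' 0.6 20
python3 - <<'E'
from h import *
st=r.read_state(); s=imaging.snapshot("wrist"); cv2.imwrite("pics/w1.png",s["color"])
from scipy.spatial.transform import Rotation as R
q=st["tool_rot"]; M=np.eye(4); M[:3,:3]=R.from_quat([q[1],q[2],q[3],q[0]]).as_matrix(); M[:3,3]=st["tcp_pos"]
print(st["tcp_pos"],M[:3,1])
z=s["range_z"];K=s["K"];v,u=np.mgrid[0:384,0:512]
P=np.stack([(u-K[0,2])*z/K[0,0],(v-K[1,2])*z/K[1,1],z,np.ones_like(z)],-1)@(M@s["tool_from_camera"]).T
P=P[...,:3]; m=(z>0)&(P[...,2]>.09)&(P[...,2]<.115)&(np.abs(P[...,0]-.5165)<.04)
p=P[m]; print(m.sum(),p.min(0),p.max(0),np.median(p,0),cv2.minAreaRect(p[:,:2].astype(np.float32)))
m=(z>0)&(P[...,2]>.056)&(P[...,2]<.066)&(abs(P[...,1]+.1)<.2)
p=P[m];print(m.sum(),p.min(0),p.max(0),cv2.minAreaRect(p[:,:2].astype(np.float32)))
E
```

```text
time_s: 2.2
tcp_pos: [0.5214, -0.0902, 0.21]
tool_rot: [0.007, 0.682, 0.732, 0.001]
wrist_force: [-0.6, -0.8, 0.5]
opening: 0.0547
[ 0.52144254 -0.09021186  0.21002153] [0.9974484  0.0705055  0.01121043]
1269 [ 0.50834867 -0.14869941  0.09066116] [ 0.52272019 -0.05669089  0.10751161] [ 0.51529384 -0.09908757  0.10505462] ((0.5156069993972778, -0.10261262953281403), (0.009918893687427044, 0.09196650236845016), 3.324293851852417)
25642 [ 0.49470612 -0.23810573  0.05601502] [0.79403171 0.03592836 0.06599938] ((0.6458992958068848, -0.0960894376039505), (0.28916671872138977, 0.2702663540840149), 3.3819620609283447)
```

View pics/w1.png

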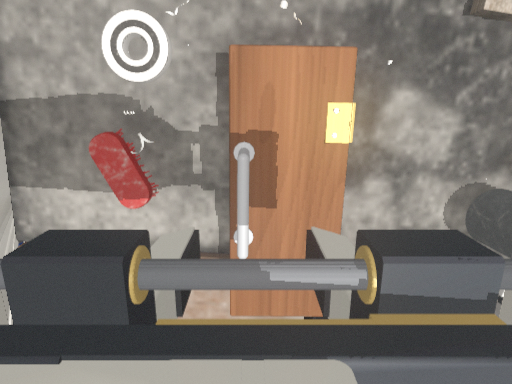

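The wrist picture shows the bar between the open fingers, running from (243,150) to (243,240). I measure its centre at (0.516,-0.103) with a yaw of about 3.3°. Next I lower onto it.

```bash
python3 -m handwheel '[[[-0.005,-0.012,-0.02],-1],[[0,0,-0.03],0],[[0,0,-0.03],0],[[0,0,-0.025],0],[[0,0,-0.015],0],[[0,0,-0.005],0],[[0,0,0],0]]' 0.6 20;python3 -m handwheel '[[[0,0,0],0],[[0,0,0],0],[[0,0,0],0],[[0,0,0],0]]' 0 20
```

```text
time_s: 2.95
tcp_pos: [0.5168, -0.1161, 0.0895]
tool_rot: [0.014, 0.695, 0.719, 0.002]
wrist_force: [0.0, -1.0, 0.9]
opening: 0.0552
time_s: 3.35
tcp_pos: [0.5188, -0.1178, 0.0932]
tool_rot: [0.017, 0.696, 0.718, 0.004]
wrist_force: [0.4, 1.1, -0.0]
opening: 0.0279
```

```bash
python3 -m handwheel '[[[-0.002,0.008,-0.006],0],[[0,0.006,-0.005],0]]' 0 20;python3 -m handwheel '[[[0,0,0],0],[[0,0,0],0]]'; python3 -c "
from h import *
print(r.read_state())"
```

```text
time_s: 3.55
tcp_pos: [0.5172, -0.1038, 0.0826]
tool_rot: [0.018, 0.696, 0.717, 0.004]
wrist_force: [-14.1, -5.6, 10.9]
opening: 0.0118
time_s: 3.75
tcp_pos: [0.5158, -0.103, 0.0817]
tool_rot: [0.017, 0.696, 0.718, 0.003]
wrist_force: [-0.8, -4.7, 7.1]
opening: 0.0091
{'time_s': 3.75, 'joints': array([ 0.36774762,  0.46596651, -0.37729728,  1.97907662,  0.28493501,
        0.71601451, -0.15340096]), 'dq': array([-0.00858388, -0.00194772,  0.00530714,  0.00192582,  0.01007404,
       -0.00094951, -0.00968164]), 'joint_torque': array([ -2.02343859, -54.87396598,  -6.30059838, -21.0134536 ,
        -0.84397668,  -0.58557367,  -0.12335077]), 'tcp_pos': array([ 0.51583017, -0.10303156,  0.08167603]), 'tool_rot': array([0.01721873, 0.69580022, 0.71802402, 0.00266043]), 'wrist_force': array([-0.83986588, -4.65657545,  7.13046675]), 'torque': array([-0.80997156,  0.04080485,  0.0377299 ]), 'opening': 0.00912835415621893}
```

```bash
python3 -m handwheel '[[[0.0137,0.001,0.0207],0],[[0.0181,0.001,0.0172],0],[[0.0215,0.001,0.0126],0]]'
```

```text
time_s: 4.05
tcp_pos: [0.5608, -0.1007, 0.1298]
tool_rot: [0.011, 0.696, 0.718, -0.004]
wrist_force: [-6.4, -0.9, 3.7]
opening: 0.0092
```

```bash
python3 -m handwheel '[[[0.019,0.001,0.007],0],[[0.0225,0.001,0.005],0],[[0.023,0.001,0],0]]'
```

```text
time_s: 4.35
tcp_pos: [0.6246, -0.0974, 0.1433]
tool_rot: [0.01, 0.696, 0.718, -0.006]
wrist_force: [-2.8, -0.9, -1.2]
opening: 0.0093
```

```bash
python3 -m handwheel '[[[0.018,0.001,-0.003],0],[[0.0165,0.001,-0.0065],0],[[0.014,0.001,-0.0075],0],[[0.005,0,-0.003],0]]'
```

```text
time_s: 4.75
tcp_pos: [0.6809, -0.0943, 0.1215]
tool_rot: [0.01, 0.696, 0.718, -0.007]
wrist_force: [0.0, -0.9, 0.8]
opening: 0.0091
```

```bash
python3 -m handwheel '[[[0,0,0],0],[[0,0,0],0],[[0,0,0],0]]' 0.25; python3 -m handwheel '[[[0,0,0.03],0],[[0,0,0.04],0],[[0,0,0.04],0]]'
```

```text
time_s: 5.05
tcp_pos: [0.6807, -0.093, 0.1208]
tool_rot: [0.009, 0.695, 0.719, -0.007]
wrist_force: [0.1, 0.0, -0.6]
opening: 0.0222
time_s: 5.35
tcp_pos: [0.6751, -0.0926, 0.228]
tool_rot: [0.004, 0.695, 0.719, -0.01]
wrist_force: [1.7, 0.6, -1.0]
opening: 0.0232
```

Run:
```python
from h import *
for n in("scene","top"):
    s=imaging.snapshot(n); cv2.imwrite(f"pics/{n}2.png",s["color"])
```

```text
(no output)
```

View pics/scene2.png

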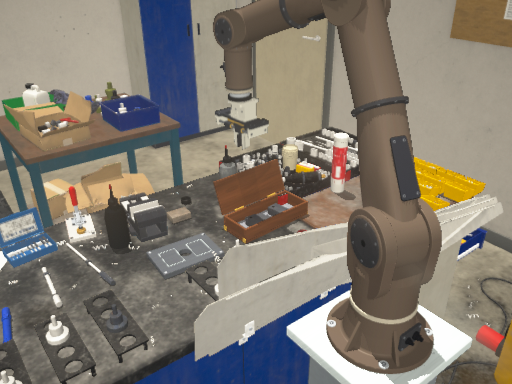

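View pics/top2.png

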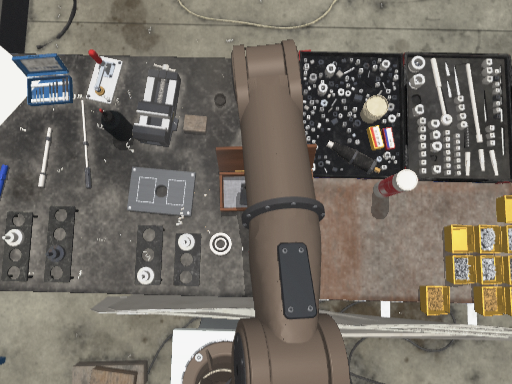

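The lid is leaning back on its stop and the blocks show inside the case at about (262,215) in the scene picture. The arm hides the case in the top view. I'll turn the tool and look with the wrist camera.

```bash
cat >> h.py <<'E'
from scipy.spatial.transform import Rotation as R
def wrist(name=None):
    st=r.read_state(); s=imaging.snapshot("wrist")
    if name: cv2.imwrite(f"pics/{name}.png",s["color"])
    q=st["tool_rot"]; M=np.eye(4); M[:3,:3]=R.from_quat([q[1],q[2],q[3],q[0]]).as_matrix(); M[:3,3]=st["tcp_pos"]
    z=s["range_z"];K=s["K"];v,u=np.mgrid[0:384,0:512]
    P=np.stack([(u-K[0,2])*z/K[0,0],(v-K[1,2])*z/K[1,1],z,np.ones_like(z)],-1)@(M@s["tool_from_camera"]).T
    print("tcp",st["tcp_pos"].round(4),"jaw",np.degrees(np.arctan2(M[1,1],M[0,1])).round(2),"zax",M[:3,2].round(3),"j",st["joints"].round(2))
    return s,P[...,:3]
E
python3 -m handwheel '[[[-0.02,0,0.02],-8],[[-0.02,0,0.01],-8],[[-0.02,0,0.01],-8],[[-0.02,0,0],-8],[[-0.02,0,0],-8],[[-0.02,0,0],-8],[[-0.02,0,0],-8],[[-0.02,0,0],-8]]' 0.76 ;
python3 -m handwheel '[[[-0.02,0,0],-8],[[0,0,0],-8],[[0,0,0],-8],[[0,0,0],-3],[[0,0,0],0]]'
python3 - <<'E'
from h import *
s,P=wrist("w2")
E
```

```text
time_s: 6.25
tcp_pos: [0.5115, -0.0905, 0.2774]
tool_rot: [0.005, 0.975, 0.221, -0.006]
wrist_force: [-0.6, -0.5, -0.5]
opening: 0.0695
time_s: 6.75
tcp_pos: [0.485, -0.0899, 0.2786]
tool_rot: [0.004, 1.0, -0.026, -0.006]
wrist_force: [0.1, 0.4, 0.2]
opening: 0.0701
tcp [ 0.485  -0.0899  0.2786] jaw -92.92 zax [-0.013 -0.007 -1.   ] j [ 0.17  0.19 -0.12  1.79  0.03  1.17 -1.58]
```

View pics/w2.png

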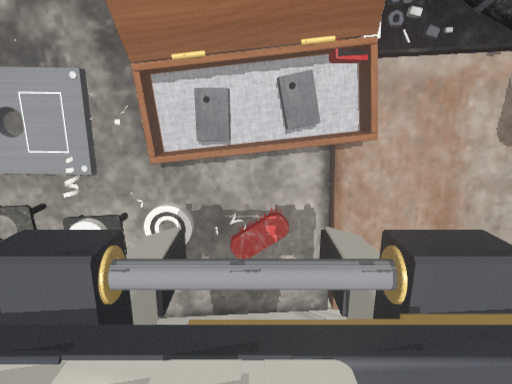

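The wrist picture shows both blocks in the case, at (212,115) and (299,100). The plate's right outline is at (46,122).

Run:
```python
from h import *
s,P=wrist()
x,y,z=P[...,0],P[...,1],P[...,2]; v,u=np.mgrid[0:384,0:512]
for n,(a,b,c,d) in dict(L=(180,245,75,155),R=(262,330,60,145)).items():
    m=(u>a)&(u<b)&(v>c)&(v<d)&(z>.022)&(z<.042)&(s["color"].max(2)<110)
    nl,lab,stt,_=cv2.connectedComponentsWithStats(m.astype(np.uint8)); k=1+np.argmax(stt[1:,4]); m=lab==k
    p=P[m]; print(n,m.sum(),np.median(z[m]),cv2.minAreaRect(p[:,:2].astype(np.float32)))
for q in imaging.regions_of(s,"block_1_centre"):
    m=q["mask"]; print(q["p"],q["centre"],np.median(P[m],0),cv2.minAreaRect(P[m][:,:2].astype(np.float32)))
# plate & outlines from the stored initial top view
d=np.load("top0.npz"); t={k:d[k] for k in d}; Q=cloud(t)
g=cv2.cvtColor(t["color"],cv2.COLOR_BGR2GRAY)
big=cv2.resize(t["color"][160:220,122:202],None,fx=8,fy=8,interpolation=cv2.INTER_CUBIC); cv2.imwrite("pics/plate.png",big)
```

```text
tcp [ 0.485  -0.0898  0.2787] jaw -92.81 zax [-0.013 -0.007 -1.   ] j [ 0.17  0.19 -0.12  1.79  0.03  1.17 -1.58]
L 54 0.032109660971963355 ((0.5453976988792419, -0.06561233848333359), (0.0007089698920026422, 0.05775129050016403), 87.48831939697266)
R 59 0.029568915293038844 ((0.5579703450202942, -0.1300969123840332), (0.05253635719418526, 0.0007107030251063406), 9.107413291931152)
0.68 [212.5, 112.2] [ 0.54763559 -0.04689393  0.03405271] ((0.545282244682312, -0.05803181231021881), (0.06473851203918457, 0.06127215921878815), 85.00947570800781)
0.24 [247.7, 66.2] [ 0.5992433  -0.0915143   0.04928332] ((0.5887866020202637, -0.09261594712734222), (0.19744186103343964, 0.3256678879261017), 1.876947045326233)
0.2 [233.0, 19.2] [ 0.63511128 -0.07574349  0.06789989] ((0.6057927012443542, -0.08490367233753204), (0.30776214599609375, 0.09773216396570206), 87.69011688232422)
```

View pics/plate.png

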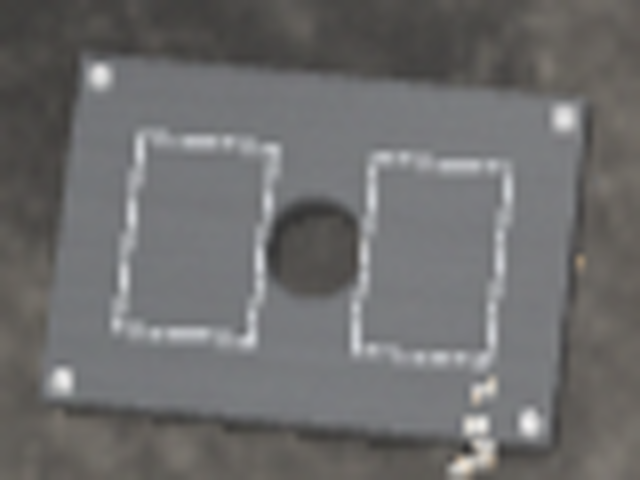

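Run:
```python
from h import *
s,P=wrist()
x,y,z=P[...,0],P[...,1],P[...,2]; v,u=np.mgrid[0:384,0:512]
for n,(a,b,c,d) in dict(L=(185,240,80,150),R=(268,328,66,140)).items():
    m=(u>a)&(u<b)&(v>c)&(v<d)&(z>.031)&(z<.038)
    nl,lab,stt,_=cv2.connectedComponentsWithStats(m.astype(np.uint8)); k=1+np.argmax(stt[1:,4]); m=lab==k
    p=P[m]; print(n,m.sum(),np.median(z[m]),p.mean(0).round(4),cv2.minAreaRect(p[:,:2].astype(np.float32)))
d=np.load("top0.npz"); t={k:d[k] for k in d}; Q=cloud(t)
g=cv2.cvtColor(t["color"],cv2.COLOR_BGR2GRAY)
for n,(a,b,c,d) in dict(L=(135,158,175,205),R=(165,188,177,208)).items():
    m=np.zeros(g.shape,bool); m[c:d,a:b]=g[c:d,a:b]>135
    p=Q[m]; print(n,m.sum(),p.mean(0),cv2.minAreaRect(p[:,:2].astype(np.float32)))
# hole
m=np.zeros(g.shape,bool); m[180:202,150:174]=Q[180:202,150:174,2]<.008
print("hole",m.sum(),Q[m].mean(0))
m=(g>160)&(s["range_z"]>-1);
```

```text
tcp [ 0.4853 -0.0899  0.2786] jaw -92.75 zax [-0.013 -0.007 -1.   ] j [ 0.17  0.19 -0.12  1.79  0.03  1.17 -1.58]
L 1810 0.03413127477647768 [ 0.5465 -0.046   0.0341] ((0.5459903478622437, -0.04585505649447441), (0.04012291878461838, 0.061419252306222916), 87.12605285644531)
R 1861 0.03407467156574606 [ 0.558  -0.15    0.0341] ((0.5573357343673706, -0.15032817423343658), (0.061953749507665634, 0.04031762853264809), 9.00932788848877)
L 131 [0.55061223 0.25068619 0.02485405] ((0.5113673210144043, 0.0991009920835495), (0.38395988941192627, 0.08331310003995895), 74.93841552734375)
R 133 [0.54701902 0.164196   0.01512369] ((0.5460015535354614, 0.16572105884552002), (0.055923283100128174, 0.08137121796607971), 86.56800079345703)
hole 115 [0.55254401 0.21117174 0.00085406]
```

```bash
python3 -m handwheel '[[[0.02,0.015,-0.03],0],[[0.02,0.015,-0.04],0],[[0.02,0.013,-0.04],0],[[0,0,-0.04],0],[[0,0,-0.03],0]]'
python3 - <<'E'
from h import *
s,P=wrist("w3")
E
```

```text
time_s: 7.45
tcp_pos: [0.5519, -0.0457, 0.0981]
tool_rot: [0.003, 1.0, -0.022, 0.001]
wrist_force: [-0.3, -0.1, 0.4]
opening: 0.0697
tcp [ 0.5519 -0.0457  0.0981] jaw -92.55 zax [ 0.002 -0.007 -1.   ] j [ 0.08  0.47 -0.13  1.89  0.09  0.79 -1.72]
```

View pics/w3.png

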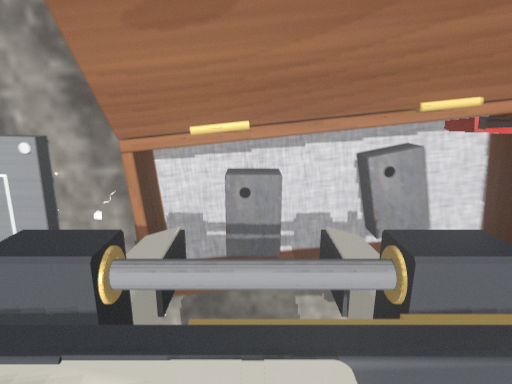

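The block is centred between the fingers at (253,210), so I lower.

```bash
python3 -m handwheel '[[[-0.003,0,-0.025],0],[[-0.002,0,-0.025],0],[[-0.001,0,-0.018],0],[[0,0,-0.008],0],[[0,0,-0.004],0]]'
```

```text
time_s: 8.0
tcp_pos: [0.5445, -0.0455, 0.013]
tool_rot: [0.003, 1.0, -0.02, -0.002]
wrist_force: [-0.5, -0.4, 0.2]
opening: 0.0696
```

```bash
python3 -m handwheel '[[[0.001,0,0],0],[[0,0,0],0],[[0,0,0],0],[[0,0,0],0]]' 0 45; python3 -m handwheel '[[[0,0,-0.001],0],[[0,0,0],0]]'
```

```text
time_s: 8.4
tcp_pos: [0.5479, -0.0456, 0.0159]
tool_rot: [0.003, 1.0, -0.02, 0.0]
wrist_force: [-0.0, 0.1, -0.0]
opening: 0.0426
time_s: 8.6
tcp_pos: [0.548, -0.0458, 0.0163]
tool_rot: [0.003, 1.0, -0.02, 0.001]
wrist_force: [-0.2, 0.1, -4.8]
opening: 0.0397
```

```bash
python3 -m handwheel '[[[0,0,0],0],[[-0.001,0,-0.003],0],[[-0.001,0,-0.003],0]]' 0.55; python3 -m handwheel '[[[0,0,-0.001],0],[[0,0,-0.001],0],[[0,0,-0.001],0]]' 0 45
```

```text
time_s: 8.9
tcp_pos: [0.5467, -0.0458, 0.0107]
tool_rot: [0.003, 1.0, -0.02, 0.002]
wrist_force: [0.4, 0.7, 0.2]
opening: 0.0501
time_s: 9.2
tcp_pos: [0.5465, -0.0453, 0.0083]
tool_rot: [0.003, 1.0, -0.02, 0.001]
wrist_force: [-8.9, -1.3, 30.6]
opening: 0.0397
```

```bash
python3 -m handwheel '[[[0,0,0.005],0],[[0,0,0.02],0],[[0,0,0.03],0],[[0,0,0.03],0],[[0,0,0.03],0],[[0,0,0.02],0]]'
```

```text
time_s: 9.8
tcp_pos: [0.5407, -0.0453, 0.1429]
tool_rot: [0.003, 1.0, -0.02, -0.005]
wrist_force: [0.6, 0.5, -3.5]
opening: 0.0396
```

```bash
python3 -m handwheel '[[[-0.01,0.03,0.03],0],[[-0.012,0.035,0.03],0],[[-0.012,0.035,0.02],0],[[-0.012,0.035,0.01],0],[[-0.012,0.035,0],0],[[-0.01,0.035,0],0],[[-0.01,0.03,0],-1],[[0,0.02,0],0]]';python3 -m handwheel '[[[0,0,0],0],[[0,0,0],0]]'
python3 - <<'E'
from h import *
s,P=wrist("w4"); np.savez("w4.npz",c=s["color"],P=P)
E
```

```text
time_s: 10.6
tcp_pos: [0.4568, 0.2132, 0.2379]
tool_rot: [0.004, 0.999, -0.033, -0.005]
wrist_force: [0.3, -0.6, -4.2]
opening: 0.0396
time_s: 10.8
tcp_pos: [0.455, 0.2163, 0.2371]
tool_rot: [0.004, 1.0, -0.03, -0.006]
wrist_force: [1.6, 0.1, -3.1]
opening: 0.0401
tcp [0.455  0.2163 0.2371] jaw -93.44 zax [-0.011 -0.007 -1.   ] j [-0.32  0.26 -0.28  1.82  0.08  1.09 -2.26]
```

View pics/w4.png

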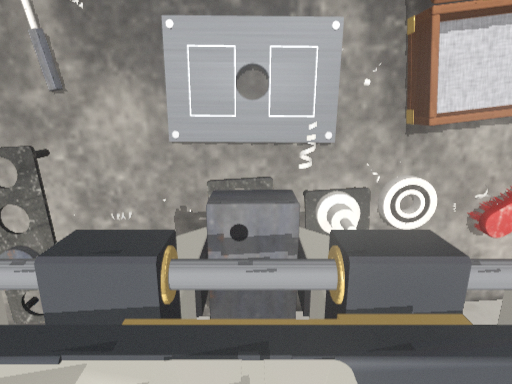

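The block is held at (252,230). The plate is clear, with its outlines at (212,81) and (293,81).

Run:
```python
from h import *
d=np.load("w4.npz"); c,P=d["c"],d["P"]; g=cv2.cvtColor(c,cv2.COLOR_BGR2GRAY)
for n,(a,b,e,f) in dict(L=(180,242,38,124),R=(263,324,38,121)).items():
    m=np.zeros(g.shape,bool); m[e:f,a:b]=g[e:f,a:b]>150
    nl,lab,stt,_=cv2.connectedComponentsWithStats(m.astype(np.uint8),connectivity=8); m=lab==1+np.argmax(stt[1:,4])
    p=P[m]; print(n,m.sum(),np.median(p[:,2]),cv2.minAreaRect(p[:,:2].astype(np.float32)))
m=np.zeros(g.shape,bool); m[10:150,155:350]=(abs(P[10:150,155:350,2]-.015)<.005); 
nl,lab,stt,_=cv2.connectedComponentsWithStats(m.astype(np.uint8)); m=lab==1+np.argmax(stt[1:,4])
print("plate",cv2.minAreaRect(P[m][:,:2].astype(np.float32)))
# block top in hand
m=np.zeros(g.shape,bool); m[185:315,200:302]=True; m&=abs(P[...,2]-.262)<.008
print("blk z",np.median(P[m][:,2]),P[m].min(0),P[m].max(0))
```

```text
L 5195 0.015096906509752428 ((0.5522658228874207, 0.2517472505569458), (0.0787830576300621, 0.08822070807218552), 86.47496032714844)
R 4925 0.015079574633515058 ((0.5490585565567017, 0.17114470899105072), (0.08267612755298615, 0.08511124551296234), 86.661865234375)
plate ((0.5496220588684082, 0.20976829528808594), (0.19058752059936523, 0.1306208223104477), 86.1884994506836)
blk z 0.2626109028967266 [0.43172301 0.19413187 0.25405429] [0.48747648 0.24037701 0.26996607]
```

```bash
python3 -m handwheel '[[[0.02,0.01,-0.02],0],[[0.025,0.01,-0.03],0],[[0.025,0.009,-0.035],0],[[0.02,0.007,-0.035],0],[[0.006,0,-0.03],0],[[0,0,-0.02],0],[[0,0,0],0]]'
```

```text
time_s: 11.55
tcp_pos: [0.5583, 0.242, 0.0603]
tool_rot: [0.006, 0.999, -0.037, -0.004]
wrist_force: [-0.5, -0.1, -3.5]
opening: 0.0398
```

```bash
python3 -m handwheel '[[[-0.003,0.006,-0.012],0],[[-0.002,0.004,-0.01],0],[[-0.001,0.001,-0.004],0],[[0,0,0],0]]';  python3 - <<'E'
from h import *
s,P=wrist("w5")
E
```

```text
time_s: 11.95
tcp_pos: [0.5533, 0.2525, 0.035]
tool_rot: [0.006, 0.999, -0.038, -0.003]
wrist_force: [0.9, 0.2, -3.2]
opening: 0.0393
tcp [0.5533 0.2525 0.035 ] jaw -94.35 zax [-0.006 -0.011 -1.   ] j [-0.38  0.63 -0.21  1.78  0.19  0.76 -2.33]
```

View pics/w5.png

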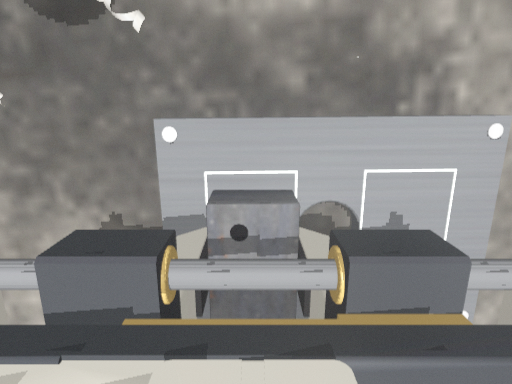

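```bash
python3 -m handwheel '[[[-0.001,0.0005,-0.008],0],[[0,0,-0.005],0],[[0,0,-0.003],0]]'
```

```text
time_s: 12.3
tcp_pos: [0.5538, 0.2538, 0.0202]
tool_rot: [0.005, 0.999, -0.038, -0.001]
wrist_force: [-0.0, -0.3, -3.4]
opening: 0.0397
```

```bash
python3 -m handwheel '[[[-0.001,-0.001,-0.002],0],[[0,0,-0.002],0]]'; python3 -m handwheel '[[[0,0,-0.001],0]]'
```

```text
time_s: 12.5
tcp_pos: [0.5526, 0.2526, 0.0157]
tool_rot: [0.005, 0.999, -0.038, -0.001]
wrist_force: [-0.1, -0.2, -4.4]
opening: 0.0397
time_s: 12.6
tcp_pos: [0.5527, 0.2527, 0.0155]
tool_rot: [0.005, 0.999, -0.038, -0.001]
wrist_force: [-5.1, -3.2, 17.2]
opening: 0.0399
```

```bash
python3 -m handwheel '[[[0,0,0],0],[[0,0,0.001],0]]' 0.6; python3 -m handwheel '[[[0,0,0.015],0],[[0,0,0.03],0],[[-0.01,0,0.04],0],[[-0.02,-0.02,0.04],0],[[-0.02,-0.03,0.04],0],[[-0.02,-0.03,0.03],0]]' 0.76;  python3 - <<'E'
from h import *
s,P=wrist("w6"); np.savez("w6.npz",c=s["color"],P=P)
E
```

```text
time_s: 12.8
tcp_pos: [0.5535, 0.2528, 0.0175]
tool_rot: [0.005, 0.999, -0.038, 0.0]
wrist_force: [-0.1, 0.3, -0.8]
opening: 0.0512
time_s: 13.4
tcp_pos: [0.4829, 0.1772, 0.2174]
tool_rot: [0.003, 0.999, -0.035, 0.0]
wrist_force: [0.9, -1.8, -0.0]
opening: 0.0698
tcp [0.4829 0.1772 0.2174] jaw -94.05 zax [-0.    -0.007 -1.   ] j [-0.25  0.28 -0.26  1.83  0.09  1.04 -2.19]
```

View pics/w6.png

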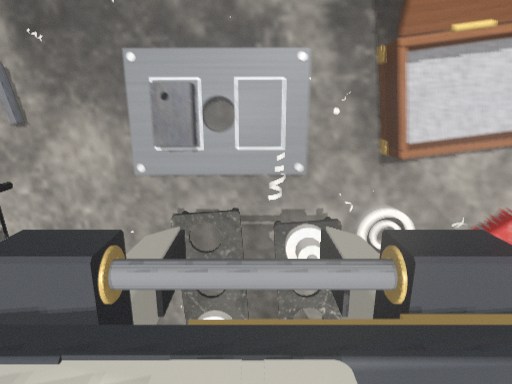

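The first block sits inside the left outline at (174,113). I'll measure how far off centre it is.

Run:
```python
from h import *
d=np.load("w6.npz"); c,P=d["c"],d["P"]; z=P[...,2]
def comp(m):
    nl,lab,stt,_=cv2.connectedComponentsWithStats(m.astype(np.uint8)); return lab==1+np.argmax(stt[1:,4])
roi=np.zeros(z.shape,bool); roi[40:185,115:318]=True
m=comp(roi&(abs(z-.015)<.005)); print("plate",cv2.minAreaRect(P[m][:,:2].astype(np.float32)))
m=comp(roi&(abs(z-.041)<.004)); print("blk",np.median(z[m]),cv2.minAreaRect(P[m][:,:2].astype(np.float32)))
g=c.min(2)
for n,(a,b) in dict(L=(144,207),R=(230,292)).items():
    m=np.zeros(z.shape,bool); m[72:156,a:b]=(g[72:156,a:b]>185); m=comp(m); p=P[m]; print(n,m.sum(),cv2.minAreaRect(p[:,:2].astype(np.float32)))
```

```text
plate ((0.5433207750320435, 0.21027693152427673), (0.19068199396133423, 0.14293457567691803), 86.10491180419922)
blk 0.04110521851320109 ((0.5522468686103821, 0.25321802496910095), (0.04058988392353058, 0.06075485795736313), 85.5688705444336)
L 422 ((0.5682505369186401, 0.22945161163806915), (0.09064428508281708, 0.07160195708274841), 35.76565170288086)
R 899 ((0.5460929274559021, 0.16406549513339996), (0.05468331277370453, 0.07570905983448029), 86.16432189941406)
```

The block measures within about 1–2 mm of centre. Now the second one.

```bash
python3 -m handwheel '[[[0,-0.04,0],0],[[0,-0.04,0],2],[[0.01,-0.042,0],2],[[0.01,-0.042,-0.01],2],[[0.01,-0.042,-0.02],2],[[0.01,-0.042,-0.02],2],[[0.01,-0.04,-0.02],2],[[0.005,-0.025,-0.02],1]]' 0.76;python3 -m handwheel '[[[0,0,0],0],[[0,0,0],0]]'
python3 - <<'E'
from h import *
s,P=wrist("w7");z=P[...,2]
m=(abs(z-.034)<.003)&(P[...,0]<.6)&(P[...,0]>.50)&(abs(P[...,1]+.15)<.045)
nl,lab,stt,_=cv2.connectedComponentsWithStats(m.astype(np.uint8)); m=lab==1+np.argmax(stt[1:,4])
print(cv2.minAreaRect(P[m][:,:2].astype(np.float32)))
E
```

```text
time_s: 14.25
tcp_pos: [0.5411, -0.148, 0.1478]
tool_rot: [0.001, 0.996, 0.085, 0.017]
wrist_force: [-0.0, -0.1, 0.6]
opening: 0.0697
time_s: 14.45
tcp_pos: [0.54, -0.1528, 0.1469]
tool_rot: [0.002, 0.997, 0.082, 0.015]
wrist_force: [0.1, 0.6, 0.6]
opening: 0.0698
tcp [ 0.54   -0.1528  0.1469] jaw -80.62 zax [ 0.031 -0.001 -1.   ] j [ 0.29  0.4  -0.14  1.85  0.07  0.87 -1.29]
((0.5576942563056946, -0.15047568082809448), (0.061860740184783936, 0.04011286795139313), 9.278676986694336)
```

View pics/w7.png

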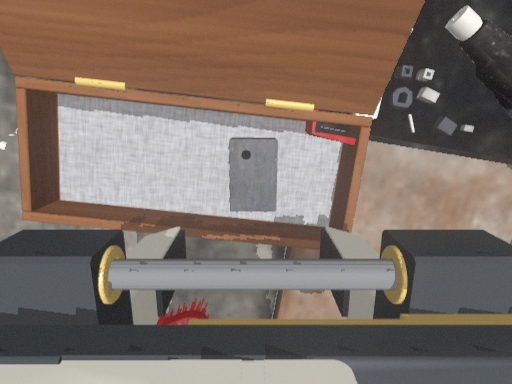

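The second block is at (253,175), lined up with the jaws. I lower around it.

```bash
python3 -m handwheel '[[[0.008,0.001,-0.025],0],[[0.006,0.001,-0.03],0],[[0.001,0,-0.03],0],[[0,0,-0.025],0],[[0,0,-0.01],0]]'
```

```text
time_s: 15.0
tcp_pos: [0.5614, -0.1431, 0.0326]
tool_rot: [0.002, 0.996, 0.086, 0.023]
wrist_force: [-0.5, -0.1, 0.9]
opening: 0.0699
```

```bash
python3 -m handwheel '[[[-0.003,-0.006,-0.006],0],[[0,-0.001,-0.008],0],[[0,0,-0.005],0],[[0,0,-0.002],0]]'
```

```text
time_s: 15.4
tcp_pos: [0.5603, -0.1486, 0.0135]
tool_rot: [0.002, 0.996, 0.088, 0.025]
wrist_force: [0.2, -0.3, -0.3]
opening: 0.0698
```

```bash
python3 -m handwheel '[[[-0.002,-0.002,-0.002],0],[[0,0,-0.002],0],[[0,0,-0.001],0],[[0,0,-0.001],0]]' 0 45; python3 -m handwheel '[[[0,0,0],0],[[0,0,0],0]]'
python3 - <<'E'
from h import *
wrist()
E
```

```text
time_s: 15.8
tcp_pos: [0.5591, -0.1508, 0.0086]
tool_rot: [0.003, 0.996, 0.087, 0.026]
wrist_force: [-1.0, 5.2, 10.6]
opening: 0.0423
time_s: 16.0
tcp_pos: [0.5593, -0.1503, 0.0088]
tool_rot: [0.002, 0.996, 0.087, 0.026]
wrist_force: [0.6, -1.3, -1.0]
opening: 0.0399
tcp [ 0.5593 -0.1503  0.0088] jaw -79.97 zax [ 0.053 -0.    -0.999] j [ 0.26  0.61 -0.12  1.93  0.11  0.56 -1.32]
```

```bash
python3 -m handwheel '[[[0,0,0.005],0],[[0,0,0.02],0],[[0,0,0.03],0],[[0,0,0.03],0],[[0,0,0.03],0],[[-0.005,0.01,0.02],0],[[-0.005,0.02,0.01],0]]';python3 -m handwheel '[[[-0.01,0.035,0.01],-1],[[-0.01,0.035,0.01],-2],[[-0.01,0.035,0.01],-2],[[-0.01,0.035,0.01],-2],[[-0.01,0.035,0],-2],[[-0.01,0.035,0],-2],[[0,0.035,0],-2],[[0,0.02,0],0]]';python3 -m handwheel '[[[0,0,0],0],[[0,0,0],0]]'
python3 - <<'E'
from h import *
wrist("w8")
E
```

```text
time_s: 16.75
tcp_pos: [0.5407, -0.123, 0.1535]
tool_rot: [0.002, 0.996, 0.085, 0.018]
wrist_force: [0.3, 0.4, -7.0]
opening: 0.0395
time_s: 17.55
tcp_pos: [0.4705, 0.1472, 0.1948]
tool_rot: [0.005, 0.999, -0.036, 0.014]
wrist_force: [0.2, -0.3, -5.9]
opening: 0.0398
time_s: 17.75
tcp_pos: [0.4684, 0.1504, 0.1941]
tool_rot: [0.005, 0.999, -0.033, 0.013]
wrist_force: [-0.1, -1.4, -6.2]
opening: 0.0398
tcp [0.4684 0.1504 0.1941] jaw -93.8 zax [ 0.026 -0.012 -1.   ] j [-0.24  0.26 -0.24  1.93  0.1   0.94 -2.16]
```

View pics/w8.png

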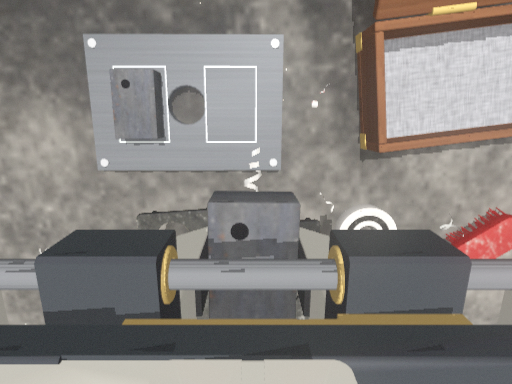

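The second block is held at (253,240) and the right outline is empty at (230,104).

```bash
python3 -m handwheel '[[[0.018,0.004,-0.02],0],[[0.02,0.005,-0.025],0],[[0.02,0.005,-0.03],0],[[0.015,0.005,-0.03],0],[[0.002,0.002,-0.025],0],[[0,0.001,-0.01],0],[[0,0,0],0]]'
```

```text
time_s: 18.5
tcp_pos: [0.5477, 0.1616, 0.0493]
tool_rot: [0.008, 0.999, -0.04, 0.014]
wrist_force: [0.2, 0.1, -7.1]
opening: 0.0397
```

```bash
python3 -m handwheel '[[[0,0.002,-0.01],0.5],[[0,0.0015,-0.007],0.3],[[0,0,-0.002],0],[[0,0,0],0]]';  python3 - <<'E'
from h import *
s,P=wrist("w9"); z=P[...,2];v,u=np.mgrid[0:384,0:512]
m=(u>205)&(u<305)&(v<245)&(v>150)&(z>.045)&(z<.07)
p=P[m]; print(p.max(0),p.min(0),np.median(p,0),np.percentile(p[:,0],[95,99]))
E
```

```text
time_s: 18.9
tcp_pos: [0.5489, 0.1644, 0.0321]
tool_rot: [0.007, 0.999, -0.033, 0.015]
wrist_force: [0.4, -0.7, -6.3]
opening: 0.0397
tcp [0.5489 0.1644 0.0321] jaw -93.77 zax [ 0.03  -0.016 -0.999] j [-0.28  0.58 -0.17  1.91  0.2   0.65 -2.22]
[0.58071702 0.1865033  0.05932504] [0.55625749 0.14036484 0.04502145] [0.57075124 0.16352272 0.05694731] [0.57921717 0.5800264 ]
```

View pics/w9.png

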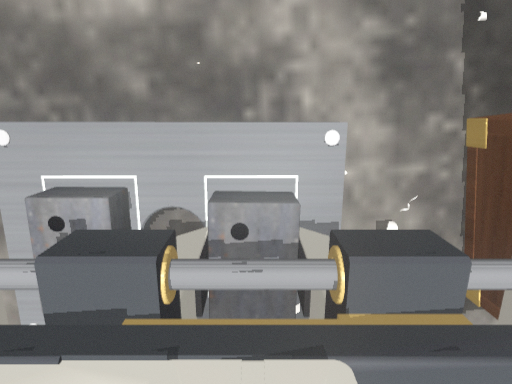

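```bash
python3 -m handwheel '[[[-0.002,0.0005,-0.006],0],[[-0.0005,0,-0.004],0],[[0,0,-0.002],0]]'
```

```text
time_s: 19.25
tcp_pos: [0.5471, 0.1656, 0.0209]
tool_rot: [0.007, 0.999, -0.033, 0.017]
wrist_force: [-0.4, -0.3, -6.1]
opening: 0.0396
```

```bash
python3 -m handwheel '[[[0,-0.001,-0.002],0],[[0,0,-0.002],0]]';python3 -m handwheel '[[[0,0,-0.001],0]]'
```

```text
time_s: 19.45
tcp_pos: [0.547, 0.1645, 0.0164]
tool_rot: [0.007, 0.999, -0.033, 0.017]
wrist_force: [0.2, 0.7, -6.2]
opening: 0.0397
time_s: 19.55
tcp_pos: [0.547, 0.1645, 0.0158]
tool_rot: [0.007, 0.999, -0.033, 0.017]
wrist_force: [-7.1, -1.6, 14.9]
opening: 0.0399
```

```bash
python3 -m handwheel '[[[0,0,0],0],[[0,0,0.001],0]]' 0.58; python3 -m handwheel '[[[0,0,0.015],0],[[0,0,0.03],0],[[-0.01,0,0.04],0],[[-0.02,0.01,0.04],0],[[-0.02,0.02,0.04],0],[[-0.02,0.01,0.03],0],[[0,0,0],0]]' ;  python3 - <<'E'
from h import *
s,P=wrist("w10"); c=s["color"]; z=P[...,2]
def comp(m):
    nl,lab,stt,_=cv2.connectedComponentsWithStats(m.astype(np.uint8)); return [lab==i for i in range(1,nl) if stt[i,4]>300]
near=(abs(P[...,0]-.55)<.09)&(abs(P[...,1]-.21)<.12)
for m in comp(near&(abs(z-.041)<.004)): print("blk",np.median(z[m]),cv2.minAreaRect(P[m][:,:2].astype(np.float32)))
for m in comp(near&(z>.008)&(z<.05)): print("plate",cv2.minAreaRect(P[m][:,:2].astype(np.float32)))
s=imaging.snapshot("top"); cv2.imwrite("pics/top3.png",s["color"]); s=imaging.snapshot("scene"); cv2.imwrite("pics/scene3.png",s["color"])
E
```

```text
time_s: 19.75
tcp_pos: [0.5482, 0.165, 0.0179]
tool_rot: [0.006, 0.999, -0.033, 0.018]
wrist_force: [0.2, -0.7, 0.5]
opening: 0.0509
time_s: 20.45
tcp_pos: [0.4783, 0.2072, 0.2233]
tool_rot: [0.004, 0.999, -0.034, 0.022]
wrist_force: [0.1, 0.7, -0.6]
opening: 0.0538
tcp [0.4783 0.2072 0.2233] jaw -93.86 zax [ 0.043 -0.01  -0.999] j [-0.33  0.27 -0.25  1.84  0.11  1.01 -2.27]
blk 0.04101853019330293 ((0.5517940521240234, 0.25319233536720276), (0.04016919806599617, 0.06148134171962738), 85.95158386230469)
blk 0.04099143198158839 ((0.5454776883125305, 0.1651850938796997), (0.04016007483005524, 0.06066419184207916), 86.03814697265625)
plate ((0.5411238074302673, 0.2103148251771927), (0.19038648903369904, 0.1471681296825409), 86.21185302734375)
```

View pics/w10.png

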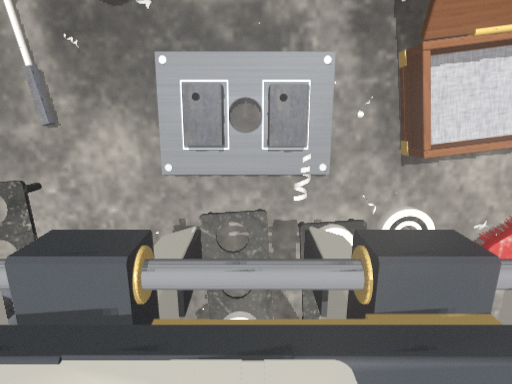

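View pics/scene3.png

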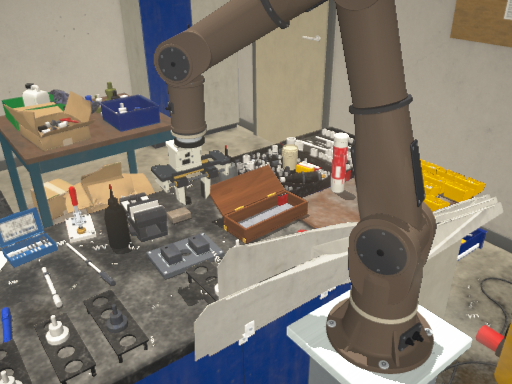

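Both blocks lie flat inside their outlines at (204,114) and (287,114). The lid is open, the case is empty, and the bystanders I can see haven't moved.

```bash
python3 -c "
from h import *
print(r.hand_in(), r.read_state()['time_s'])"
```

```text
the job is handed in; nothing more can be done
the job is handed in; nothing more can be done
```

I swung the lid over by its bar and let go at about 1.74 rad. It fell back and stayed open. I then lifted both blocks out and set one in each outline, and handed the job in at about 20.6 s of the 72 s allowed.

**Block positions:** in the last wrist-camera measurement both tops were 41 mm above the bench, so the blocks lie flat. They measured (0.552, 0.253) and (0.545, 0.165). That is about 1–2 mm from the outline centres I estimated, and within about 0.5° of the plate's direction.

**Contact:** each block was set down with about 15–17 N at the wrist. The largest force I saw was about 31 N, when the fingertips touched the case floor during the first grasp.

**Lid and bystanders:** the last pictures show the lid leaning back and the case empty, with the gripper clear of everything. I saw nothing displaced, but I checked the lid angle and the bystanders only by eye.

**Disagreements:**
- The cameras put the plate's centre about 2 mm apart, so I used a value in between. The later plate fits with the blocks on it were unreliable in x, and I ignored them.
- The tool drifted up to 3° off vertical during the moves. I couldn't correct this, but both blocks still ended up flat.

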